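# Turn the tube rotator's wheel to bring the red-capped tube to the top

## Robot

A 6-joint arm with a two-finger parallel gripper is mounted at the origin on the work surface. World frame = base frame: x ahead of the robot, y to its left, z up, the work surface at z = 0. Lengths are in m, angles in rad, forces in N, time in s.
With the tool pointing down it reaches from about 0.275 to 0.75 m from the base axis. Payload 10.2 kg.
Tool frame: the origin (TCP) lies on the centre line of the jaws, within the pads' length; the fingertips stand 11 mm ahead of it and the grasp point (between the pads) lies 8 mm behind it; z points along the fingers, y is the line along which they close (so a half turn about z gives the same grasp; the last joint's range is limited). The gripper opens to 88 mm and grips with 3 to 60 N. Pads are 18 mm wide; open, the fingers measure 123 mm over their backs; the gripper's body (75 mm by 187 mm) begins 45 mm behind the grasp point.
Start: joints at [0.88, 0.313, 1.498, -0, 1.331, -0.223], TCP at [0.237, 0.469, 0.25] pointing down, gripper open.
Joint ranges: [-2.94, 2.94], [-0.97, 2.17], [0.19, 2.56], [-1.23, 4.37], [0.02, 3.11], [-2.88, 2.88]. Speed limits (rad/s): [2.39, 2.39, 3.01, 3.14, 3.14, 3.14].

## Interface

Orientations are given as a 3x3 rotation matrix whose columns are the frame's x, y, z axes.
In Python, from workcell import manip gives the robot as it stands.
- The arm moves only by the tool move_arm, never from a script. Its argument "steps" is text: rows parted by semicolons, each of 5 numbers parted by spaces: the gripper's target within -1 to 1 (shut at 1, half-way at 0, fully open at -1), then the shift along the tool's x, y, z in m, then the turn about the tool's z in degrees. A call has 1 to 20 rows; each row is the pose to reach, as a shift and turn from the pose commanded when the call began, along the tool's axes at that moment; what a row does not reach only later rows make up. A row lasts 1/12 s, in which the tool goes at most 41.7 mm and 7.16 degrees, less where a joint would pass 70% of its speed; a pose out of reach is approached as far as the arm can. A call with a gripper value outside its range is refused whole. The fingers move at their own pace and stop on an object; "newtons" is the grip in N (left out, the last holds). Time passes only in rows, so rows that repeat a pose let the fingers close. It gives the time, the measured TCP pose, the force, the opening and the grip force at its end, in the units of the state.
- manip.get_state(): the state, without advancing time (a new reading comes with each control period).
- manip.camera(name): name is "scene" or "top" or "wrist"; returns (picture, depth): 384x512x3 uint8, blue, green, red; 384x512 float32, m along the optical axis (not along the pixel's ray), 0 where there is no reading.
- manip.get_calibration(name): a dict with "fx", "fy", "cx", "cy" (pixels), "position" and "orientation" of the camera in the world. Camera axes: x right, y down, z forward; pixel columns grow to the right and rows downward; lengths in m; the calibration is good to about 2 mm. A picture is of the moment at which its call begins: read the wrist's pose just before it. get_calibration takes no time and is no camera call; for the wrist camera it gives the pose at the moment of the call.
- manip.close_job(): hands the job in; it is judged then, once.
The state is a dict: "clock": time; "qpos": joint angles; "dq": joint speeds; "tau": joint torques, N m; "ee_pos": TCP position; "orientation": TCP orientation; "wrist_force": force on the tool from outside, world axes, zero at the start; "torque": the same for the moment, N m; "grip_width": finger opening in m; "grip_force": force on a finger pad.
Only numpy, scipy, OpenCV 4.12 (cv2) and the standard library are available. Lean on these libraries where they do the work, as an engineer would, in place of code of your own. Each camera call takes 0.05 s, during which the arm holds its last target. There are 200 camera calls.

## Task

The tube rotator is switched off and the tube with the red cap is due to come out of its wheel. With the fingertips push the wheel round gently, spoke by spoke, until the red-capped tube points straight up, then take the hand away. Push on the spokes only and do not touch the tubes; there is nothing to grip, so do not shove or lift the rotator, and leave everything else on the bench as it stands.

Things in the scene. Friction and masses are not known exactly. Their poses are not given: they have to be found in the camera images.
- rotator: tube rotator standing loose on rubber feet, 2.8 kg: white motor housing and gear head on a grey plinth. Origin: on the bench directly below the wheel's hub; z up; x is the wheel's axle, pointing out of the wheel's face (the side with the tubes). In this frame the plinth runs from x -200 to +35 mm and y -83 to +83 mm; housing and gear head lie behind the wheel, x -195 to -45 mm, nowhere higher than 186 mm
- hub (a point): centre of the wheel, on the axle, in the mid-plane of the spokes, 150 mm above the bench; same axes as the rotator. The upright wheel has a hub of 31 mm radius and six equal straight aluminium spokes at 60 degree steps, with no rim: each is 24 mm wide (in the wheel's plane), 12 mm thick (along the axle, 6 mm either side of the mid-plane), round-ended and reaches 115 mm from the axle
- red_cap (a point): centre of the outer end face of the red screw cap. The red-capped tube lies along one of the spokes, on its face side, pointing outwards: this point is 107 mm out from the axle and 16 mm in front of the spokes' mid-plane. Its axes turn with the wheel: z points outwards along the red tube and its spoke, x along the axle out of the face. The other five spokes carry blue-capped tubes alike
- carousel (a joint): angle of the wheel: 0 when the red-capped tube points straight up, growing anticlockwise as seen facing the wheel's face (tube side); it has no stops. The wheel is balanced, turns either way and stays where it is left: the drive's steady drag takes about 2 to 3 N at a spoke's outer part
- tubes: the six capped sample tubes clipped on the wheel's face, one along each spoke, not to be touched: 16 mm caps (13 mm tubes below), from 40 to 107 mm out from the axle and from 8 to 24 mm in front of the spokes' mid-plane, so narrower than the 24 mm spokes that they lie on. Origin: the wheel's centre; z along the red one
- tube_rack: orange tube rack, 95 x 155 x 48 mm high, with a few small tubes (tops at 75 mm); bystander; origin: centre of its underside
- tip_box: grey and yellow pipette-tip box, 85 x 122 x 51 mm, its clear lid open behind it on the box's +x side (to about 125 mm high); bystander; origin: centre of the box's underside
- reagent: amber reagent bottle with blue cap, 60 mm diameter, 135 mm high; bystander; origin: centre of its underside
- big_tube: large free-standing sample tube with green screw cap, 35 mm diameter at the cap, 112 mm high, light and easily tipped; bystander; origin: centre of its underside
- timer: small white lab timer lying flat, 58 x 66 x 18 mm; bystander; origin: centre of its underside
- dishes: stack of three closed white culture dishes, 91 mm diameter, 45 mm high; bystander; origin: centre of its underside

How it is judged:
On the way:
1. the fingers push the wheel round (contact force between the fingers and carousel above 0.5 N and (velocity of joint carousel above 0.05 rad/s or velocity of joint carousel below -0.05 rad/s)), for 0.1 s.
At the end, for the whole second after the job is handed in: The red-capped tube points straight up within 0.12 rad (7 degrees), the wheel is at rest, the rotator stands level within 20 mm of where it was, and everything else stands upright within 25 mm of where it was (angle between red_cap's own z axis and vertical below 0.12 rad and velocity of joint carousel between -0.05 and 0.05 rad/s and distance of rotator from where it was at the start of the episode below 0.02 m and angle between rotator's own z axis and vertical below 0.05 rad and distance of each of tube_rack, tip_box, reagent, big_tube, timer, dishes from where it was at the start of the episode below 0.025 m and angle between each of tube_rack, tip_box, reagent, big_tube, timer, dishes's own z axis and vertical below 0.35 rad); the robot touches nothing.
It fails at once if the tubes on the wheel were touched (more than 1 N) (contact force between any of the fingers, the arm and tubes above 1 N).
It fails at once if the wheel was pushed or gripped roughly (more than 20 N) (contact force between any of the fingers, the arm and carousel above 20 N).
It fails at once if the rotator was shoved more than 20 mm, lifted or tipped (distance of rotator from where it was at the start of the episode above 0.02 m or height (world z) of rotator above 0.012 m or angle between rotator's own z axis and vertical above 0.1 rad).
It fails at once if another thing on the bench was moved more than 25 mm, lifted or tipped (distance of any of tube_rack, tip_box, reagent, big_tube, timer, dishes from where it was at the start of the episode above 0.025 m or angle between any of tube_rack, tip_box, reagent, big_tube, timer, dishes's own z axis and vertical above 0.35 rad).
It also fails if it takes over 72 s, if anything falls off the work surface, if the arm or the gripper's body presses on something with over 40 N, if the wrist force passes 120 N, or if a joint passes its speed limit or range.

## Working session

There is one attempt and no reset: what is moved stays moved. The work goes in short steps, Python scripts to look and compute and a tool call to move; the robot and the scene stay as the last step left them, time stands still between calls to the robot, and variables do not carry over. Pictures are saved under pics/ and viewed, at most 10 in all, crops included, and the job is handed in when it is done.

Besides the shell and the picture viewer there is one more tool, called as name(argument=value, ...), one argument or row to a line, values as JSON. move_arm: Moves the arm, as the interface text tells. Its arguments: {"type":"object","properties":{"steps":{"type":"string"},"newtons":{"type":"number"}},"required":["steps"]}

```bash
mkdir -p pics
cat > h.py <<'E'
import numpy as np, cv2
from workcell import manip
def cam(n):
    c=manip.get_calibration(n); im,d=manip.camera(n); return im,d,c
def pts(d,c):
    v,u=np.mgrid[:d.shape[0],:d.shape[1]]
    P=np.stack([(u-c['cx'])/c['fx']*d,(v-c['cy'])/c['fy']*d,d],-1)
    return P@np.array(c['orientation']).T+np.array(c['position'])
E
python3 - <<'E'
from h import *
s=manip.get_state();print(s['clock'],s['ee_pos'],s['orientation'])
for n in('scene','top'):
    im,d,c=cam(n);cv2.imwrite(f'pics/{n}1.png',im);np.savez(n+'1.npz',im=im,d=d,P=pts(d,c))
    print(n,c)
    P=pts(d,c);h=cv2.cvtColor(im,cv2.COLOR_BGR2HSV)
    m=((h[...,0]<8)|(h[...,0]>172))&(h[...,1]>150)&(h[...,2]>80)&(d>0)
    k,l,st,ce=cv2.connectedComponentsWithStats(m.astype('uint8'))
    for i in range(1,k):
        if st[i,4]>10:print(st[i],P[l==i].mean(0),P[l==i].min(0),P[l==i].max(0))
E
```

```text
0.0 [0.23657669 0.46840468 0.24917749] [[-8.92574441e-01  4.50899354e-01 -8.00350072e-04]
 [ 4.50899985e-01  8.92573927e-01 -9.93519270e-04]
 [ 2.66394410e-04 -1.24766774e-03 -9.99999186e-01]]
scene {'fx': 347.054432682473, 'fy': 347.054432682473, 'cx': 256.1536833459507, 'cy': 197.20747402244052, 'position': array([ 1.29559248, -0.42569805,  0.90508315]), 'orientation': array([[ 0.50229991,  0.56270355, -0.65655123],
       [ 0.86450093, -0.34282408,  0.36757285],
       [-0.01824702, -0.75222096, -0.65865824]])}
top {'fx': 429.81621498256703, 'fy': 429.81621498256703, 'cx': 250.35135822619222, 'cy': 189.23828256040764, 'position': array([ 0.45924989, -0.02793728,  1.65154879]), 'orientation': array([[-0.02042395, -0.99697412,  0.07500316],
       [-0.99969308,  0.02141652,  0.01245324],
       [-0.01402186, -0.0747258 , -0.99710553]])}
```

View pics/scene1.png

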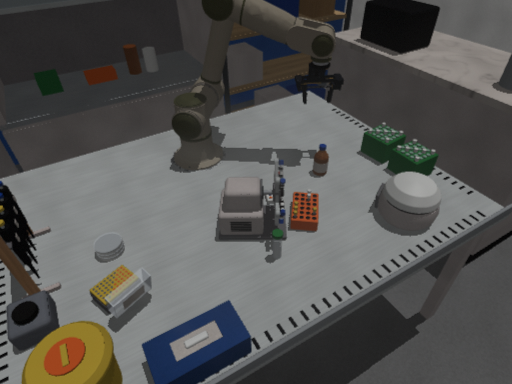

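View pics/top1.png

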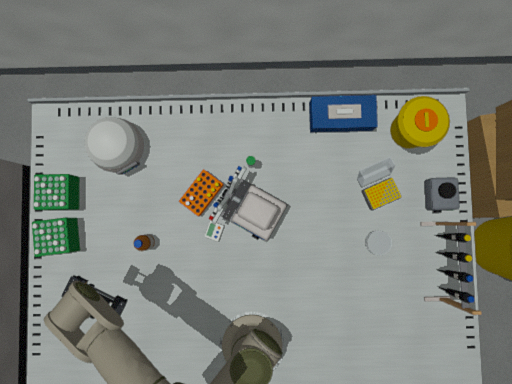

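The scene view shows the wheel edge-on at about (275,195), with the green tube at (277,235), the rack at (305,210) and the reagent at (321,160). In the top view the wheel runs from (215,235) to (245,170), with its face towards the rack at (202,192).

Run:
```python
from h import *
T=np.load('top1.npz');S=np.load('scene1.npz')
P=T['P'];d=T['d']
a=cv2.resize(T['im'][140:260,170:300],None,fx=4.6,fy=4.6,interpolation=cv2.INTER_CUBIC)
b=cv2.resize(S['im'][140:270,210:340],None,fx=4.2,fy=4.2,interpolation=cv2.INTER_CUBIC)
cv2.imwrite('pics/a.png',a);cv2.imwrite('pics/b.png',b)
# housing
for nm,A in(('top',T),('scene',S)):
    P=A['P'];h=cv2.cvtColor(A['im'],cv2.COLOR_BGR2HSV)
    roi=(P[...,0]>.25)&(P[...,0]<.75)&(P[...,1]>-.2)&(P[...,1]<.35)&(A['d']>0)
    m=roi&(P[...,2]>.192)&(P[...,2]<.3)
    q=P[m];print(nm,'high',len(q));
    if len(q)>5:
        mu=np.median(q,0);q=q[np.linalg.norm(q-mu,axis=1)<.15];print(q.mean(0),q.min(0),q.max(0),np.linalg.svd(q-q.mean(0))[2] if len(q)<3000 else'')
    m=roi&(h[...,0]>105)&(h[...,0]<130)&(h[...,1]>120)
    k,l,st,ce=cv2.connectedComponentsWithStats(m.astype('uint8'))
    for i in range(1,k):
        if st[i,4]>3:print('blue',ce[i].round(),st[i,4],np.median(P[l==i],0).round(3))
    m=roi&(P[...,2]>.15)&(P[...,2]<.192)
    r=cv2.minAreaRect(P[m][:,:2].astype('float32'));print('hous',r)
```

```text
top high 288
[0.54740763 0.06075539 0.2251137 ] [ 0.44373833 -0.07128677  0.19202355] [0.61126525 0.11348385 0.25807573] [[-0.84553514 -0.45640036 -0.27707225]
 [ 0.51153953 -0.84114742 -0.17549452]
 [ 0.15296285  0.29012019 -0.94468653]]
blue [239. 168.] 9 [0.647 0.029 0.158]
blue [230. 178.] 16 [0.603 0.056 0.245]
blue [216. 204.] 16 [0.519 0.104 0.245]
blue [256. 236.] 7 [ 0.407 -0.025  0.092]
hous ((0.514345645904541, 0.00180874764919281), (0.1961876004934311, 0.22543904185295105), 59.46133804321289)
scene high 267
[0.5588349  0.07364244 0.2261319 ] [0.50592801 0.02961365 0.19233694] [0.61602787 0.11393162 0.25421848] [[ 0.85120567 -0.52355981  0.03652438]
 [ 0.07701874  0.05577188 -0.99546854]
 [ 0.51915029  0.85016153  0.08779726]]
blue [282. 180.] 14 [0.609 0.051 0.242]
blue [282. 212.] 18 [0.652 0.027 0.157]
blue [281. 221.] 9 [0.612 0.051 0.069]
hous ((0.5239275693893433, -0.002582550048828125), (0.19485445320606232, 0.217961847782135), 60.582984924316406)
```

View pics/a.png

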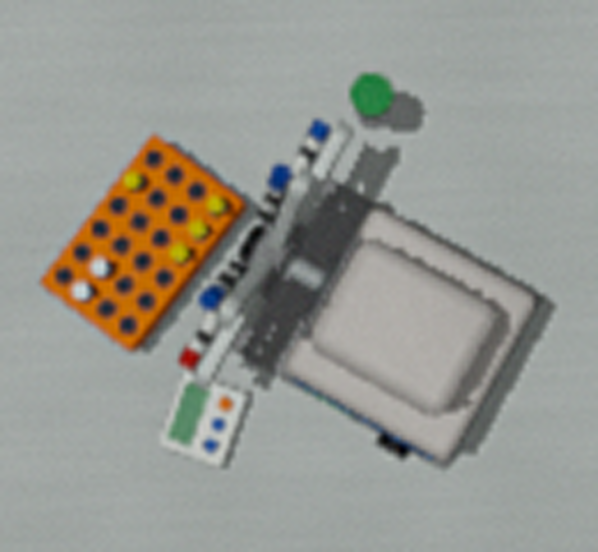

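View pics/b.png

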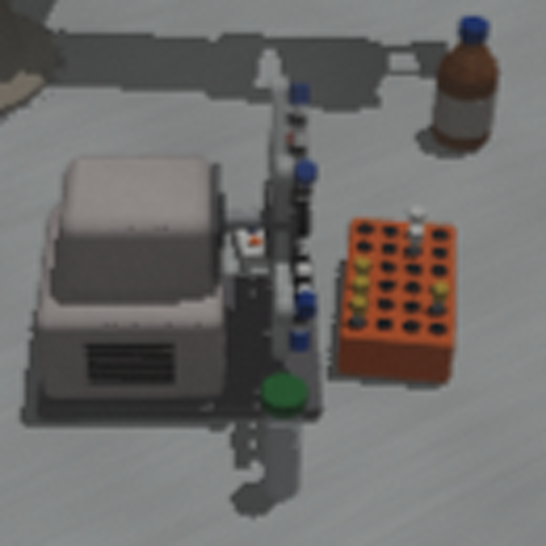

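move_arm(
  steps="1 0 0 -0.04 0;1 0 0 -0.08 0;1 -0.46 -0.235 -0.08 0;1 -0.46 -0.235 -0.08 0;1 -0.46 -0.235 -0.08 0;1 -0.46 -0.235 -0.08 0;1 -0.46 -0.235 -0.08 0;1 -0.46 -0.235 -0.08 0;1 -0.46 -0.235 -0.08 0;1 -0.46 -0.235 -0.08 0;1 -0.46 -0.235 -0.08 0;1 -0.46 -0.235 -0.08 0;1 -0.46 -0.235 -0.08 0;1 -0.46 -0.235 -0.08 0;1 -0.46 -0.235 -0.08 0;1 -0.46 -0.235 -0.08 0;1 -0.46 -0.235 -0.08 0;1 -0.46 -0.235 -0.08 0",
  newtons=20,
)

```text
clock: 1.6
ee_pos: [0.5408, 0.0524, 0.3297]
orientation: [[-0.893, 0.45, -0.0], [0.45, 0.893, 0.0], [0.0, 0.0, -1.0]]
wrist_force: [-0.9, 0.4, 0.5]
grip_width: 0.0002
grip_force: 0.0
```

Run:
```python
from h import *
s=manip.get_state();print(s['clock'],s['ee_pos'],s['orientation'].round(3).tolist(),s['grip_width'])
im,d,c=cam('wrist');P=pts(d,c);np.savez('w1.npz',im=im,d=d,P=P);print(c)
cv2.imwrite('pics/w1.png',im)
S=np.load('scene1.npz');P0=S['P'];print(P0.shape)
h=cv2.cvtColor(im,cv2.COLOR_BGR2HSV)
for nm,m in(('blue',(h[...,0]>105)&(h[...,0]<130)&(h[...,1]>130)),('red',((h[...,0]<7)|(h[...,0]>173))&(h[...,1]>150))):
    m=m&(d>0);k,l,st,ce=cv2.connectedComponentsWithStats(m.astype('uint8'))
    for i in range(1,k):
        if st[i,4]>30:print(nm,ce[i].round(),st[i],np.median(P[l==i],0).round(3))
```

```text
1.6 [0.54080492 0.05237448 0.32971222] [[-0.893, 0.45, -0.0], [0.45, 0.893, 0.0], [0.0, 0.0, -1.0]] 0.00019099891151838888
{'fx': 299.5242441139179, 'fy': 299.5242441139179, 'cx': 251.45522881464635, 'cy': 194.74554647557449, 'position': array([0.47736002, 0.0850704 , 0.46521805]), 'orientation': array([[ 4.50029795e-01,  8.58241550e-01,  2.46768365e-01],
       [ 8.93013334e-01, -4.32318484e-01, -1.25011656e-01],
       [-6.07672136e-04,  2.76626410e-01, -9.60977346e-01]])}
(384, 512, 3)
blue [257.  45.] [254  41   8   9  59] [0.407 0.129 0.021]
blue [259.  59.] [255  55   8   9  57] [0.424 0.123 0.021]
blue [207. 105.] [189 103  36   4  53] [0.45  0.04  0.099]
blue [303. 146.] [293 134  22  26 402] [0.518 0.107 0.243]
red [294.  86.] [286  79  16  16 216] [0.477 0.131 0.156]
```

View pics/w1.png

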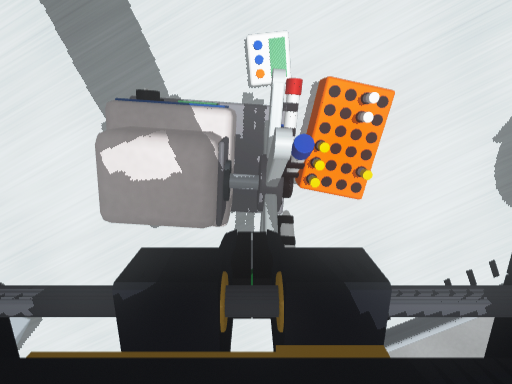

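The wrist view shows the red cap at (294,86), the red tube's spoke at (280,100), the upper spoke at (283,150) with its blue cap at (303,146), and the closed fingers at (250,240). The gear head lies behind the spokes.

Run:
```python
from h import *
W=np.load('w1.npz')
n=np.array([.5,.866]);t=np.array([.866,-.5]);H=np.array([.553,.066])
for nm in('w1','scene1','top1'):
    A=np.load(nm+'.npz');P=A['P'].reshape(-1,3);im=A['im'].reshape(-1,3).astype(int)
    sat=im.max(1)-im.min(1)
    a=(P[:,:2]-H)@n;b=(P[:,:2]-H)@t
    m=(abs(a)<.012)&(abs(b)<.13)&(sat<25)&(im.mean(1)>95)&(P[:,2]>.1)&(P[:,2]<.28)&(A['d'].reshape(-1)>0)
    for lo,hi in((-.13,-.08),(-.08,-.03),(-.03,.03),(.03,.08),(.08,.13)):
        k=m&(b>=lo)&(b<hi)
        if k.sum()>4:print(nm,lo,k.sum(),'a pct',(1e3*np.percentile(a[k],[3,25,50,75,97])).round(1),'b',(1e3*np.percentile(b[k],[1,99])).round(),'z',(1e3*np.percentile(P[k,2],[1,50,99])).round())
for p in((.477,.131),(.518,.107),(.519,.104),(.603,.056),(.609,.051),(.650,.028)):
    print(p,(np.array(p)-H)@n,(np.array(p)-H)@t)
A=np.load('w1.npz');P=A['P'];q=P[95:110,272:288];print((1e3*np.c_[(q[::4,:,:2]-H)@n][::1]).round().tolist(),(q[::4,:,2]*1e3).round().tolist())
```

```text
w1 -0.13 494 a pct [-3.2 -1.   2.2  5.6  8.6] b [-113.  -81.] z [143. 161. 163.]
w1 -0.08 1268 a pct [-3.7 -2.5  0.5  4.3  7.9] b [-79. -30.] z [112. 237. 252.]
w1 -0.03 869 a pct [-9.3 -3.3  0.2  3.9  7.1] b [-29.  28.] z [145. 200. 225.]
w1 0.03 65 a pct [-4.7 -4.5 -4.1 -3.3 11.8] b [31. 54.] z [142. 162. 221.]
scene1 -0.08 39 a pct [-2.6 -2.2  0.8  4.   7.5] b [-53. -30.] z [224. 241. 252.]
scene1 -0.03 22 a pct [-2.7  0.4  0.7  3.9  7. ] b [-29. -13.] z [203. 216. 224.]
scene1 0.03 27 a pct [-3.8 -1.7  0.3  3.1  5.4] b [37. 79.] z [128. 248. 254.]
scene1 0.08 31 a pct [-4.6 -3.2 -0.4  2.6  5.4] b [ 81. 115.] z [159. 162. 165.]
top1 -0.13 43 a pct [-5.4 -3.2  1.   4.2 10.2] b [-113.  -80.] z [144. 160. 167.]
top1 -0.08 73 a pct [-5.8 -3.7 -0.7  3.2  8.7] b [-79. -32.] z [143. 234. 255.]
top1 -0.03 80 a pct [-6.9 -2.9  1.   4.3 10.2] b [-30.  29.] z [175. 196. 227.]
top1 0.03 66 a pct [-7.1 -4.4 -1.6  2.4  8.3] b [31. 79.] z [155. 236. 254.]
top1 0.08 43 a pct [-7.4 -5.2 -1.3  2.7  9.1] b [ 81. 112.] z [142. 162. 168.]
(0.477, 0.131) 0.018289999999999966 -0.09831600000000006
(0.518
[... 376 characters left out ...]
 -0.0, 1.0, 2.0, 3.0, 4.0, 5.0, 5.0, 6.0, 7.0, 9.0, 26.0, 27.0, 12.0, 13.0], [-2.0, -1.0, 0.0, 1.0, 2.0, 3.0, 4.0, 5.0, 6.0, 7.0, 8.0, 9.0, 10.0, 11.0, 12.0, 13.0], [-2.0, -1.0, 0.0, 1.0, 2.0, 3.0, 4.0, 5.0, 6.0, 7.0, 8.0, 9.0, 10.0, 11.0, 12.0, 13.0]] [[162.0, 162.0, 161.0, 162.0, 163.0, 161.0, 162.0, 162.0, 162.0, 162.0, 163.0, 161.0, 2.0, 1.0, 1.0, 153.0], [162.0, 162.0, 163.0, 163.0, 163.0, 163.0, 161.0, 162.0, 163.0, 163.0, 162.0, 159.0, -0.0, 1.0, 151.0, 152.0], [161.0, 162.0, 161.0, 162.0, 162.0, 162.0, 161.0, 162.0, 162.0, 161.0, 163.0, 160.0, 158.0, 159.0, 158.0, 158.0], [162.0, 162.0, 161.0, 161.0, 163.0, 163.0, 162.0, 162.0, 162.0, 161.0, 162.0, 159.0, 161.0, 159.0, 160.0, 160.0]]
```

move_arm(
  steps="1 -0.004 0.0015 0 2;1 -0.004 0.0015 0.03 2;1 -0.004 0.0015 0.06 2;1 -0.004 0.0015 0.08 2;1 -0.004 0.0015 0.1 2;1 -0.004 0.0015 0.107 2;1 -0.004 0.0015 0.107 2;1 -0.004 0.0015 0.107 2",
)

```text
clock: 2.32
ee_pos: [0.5457, 0.0516, 0.2238]
orientation: [[-0.877, 0.481, 0.001], [0.481, 0.877, -0.0], [-0.001, 0.0, -1.0]]
wrist_force: [-1.3, 0.5, -0.0]
grip_width: 0.0004
grip_force: 0.0
```

Run:
```python
from h import *
s=manip.get_state();p=s['ee_pos'];print(p,s['orientation'].round(3).tolist(),s['wrist_force'])
im,d,c=cam('wrist');cv2.imwrite('pics/w2.png',im)
```

```text
[0.54567047 0.05157175 0.22378383] [[-0.877, 0.481, 0.001], [0.481, 0.877, -0.0], [-0.001, 0.0, -1.0]] [-1.26041671  0.45382882 -0.00523938]
```

View pics/w2.png

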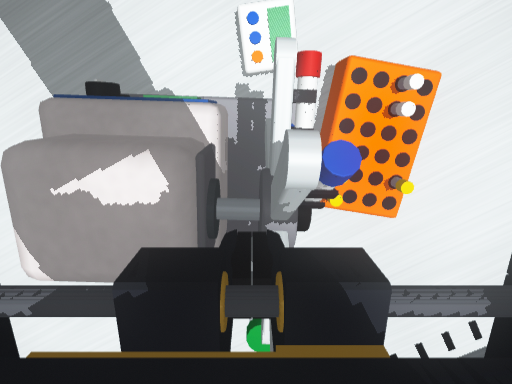

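The fingers stand in the gap behind the tubes, with the hub at (280,205) and nothing touched. Now the first push.

move_arm(
  steps="1 -0.005 0 0 0;1 -0.01 0 0 0;1 -0.013 0 0 0;1 -0.016 0 0 0;1 -0.019 0 0 0;1 -0.022 0 0 0;1 -0.025 0 0 0;1 -0.028 0 0 0;1 -0.031 0 0 0;1 -0.034 0 0 0;1 -0.037 0 0 0;1 -0.04 0 0 0;1 -0.043 0 0 0;1 -0.046 0 0 0;1 -0.046 0 0 0",
)

```text
clock: 3.62
ee_pos: [0.5865, 0.0284, 0.2228]
orientation: [[-0.876, 0.482, 0.001], [0.482, 0.876, -0.0], [-0.001, 0.0, -1.0]]
wrist_force: [-2.4, -1.0, 1.1]
grip_width: 0.0005
grip_force: 1.0
```

```bash
cat >> h.py <<'E'
def ang(tag):
    s=manip.get_state();p=s['ee_pos']
    n=np.array([.485,.875]);t=np.array([.875,-.485]);H=np.array([.554,.067])
    print('tcp a,b,z mm',((p[:2]-H)@n*1e3).round(1),((p[:2]-H)@t*1e3).round(1),p[2],s['wrist_force'].round(1),s['clock'])
    for c_ in('top','scene','wrist'):
        im,d,c=cam(c_);P=pts(d,c)
        if c_=='wrist': cv2.imwrite('pics/%s.png'%tag,im)
        h=cv2.cvtColor(im,cv2.COLOR_BGR2HSV)
        a=(P[...,:2]-H)@n;b=(P[...,:2]-H)@t;z=P[...,2]-.15
        r=np.hypot(b,z)
        R=(a>.004)&(a<.03)&(r>.085)&(r<.115)&(d>0)
        for nm,m in(('blue',(h[...,0]>105)&(h[...,0]<130)&(h[...,1]>120)),('red',((h[...,0]<7)|(h[...,0]>173))&(h[...,1]>140))):
            k,l,st,ce=cv2.connectedComponentsWithStats((m&R).astype('uint8'))
            for i in range(1,k):
                if st[i,4]>5:
                    q=l==i;print(c_,nm,st[i,4],'angle(deg)',np.degrees(np.arctan2(np.median(b[q]),np.median(z[q]))).round(1),'r',np.median(r[q]).round(3),'a',np.median(a[q]).round(3))
E
python3 -c "from h import *;ang('w3')"
```

```text
tcp a,b,z mm -18.0 47.1 0.22277379083243895 [-2.4 -1.   1.1] 3.6167
top blue 14 angle(deg) -9.0 r 0.107 a 0.014
scene blue 14 angle(deg) 49.5 r 0.108 a 0.011
scene blue 16 angle(deg) 106.0 r 0.102 a 0.013
wrist blue 46 angle(deg) -126.9 r 0.097 a 0.023
wrist blue 1657 angle(deg) -10.1 r 0.107 a 0.017
```

move_arm(
  steps="1 0.008 0 0 0;1 0.008 0 -0.035 0;1 0.008 0 -0.07 0;1 0.045 0.001 -0.07 0;1 0.08 0.001 -0.07 0;1 0.1 0.001 -0.07 0;1 0.1 0.001 -0.07 0;1 0.1 0.001 -0.04 0;1 0.1 0.001 -0.01 0;1 0.1 0.001 0 0;1 0.1 0.001 0 0",
)

```text
clock: 4.68
ee_pos: [0.4981, 0.0779, 0.2209]
orientation: [[-0.876, 0.482, -0.004], [0.482, 0.876, 0.0], [0.004, -0.002, -1.0]]
wrist_force: [-0.4, -0.2, 1.0]
grip_width: 0.0004
grip_force: 0.0
```

```bash
python3 -c "from h import *;ang('w4')"
```

```text
tcp a,b,z mm -17.6 -54.2 0.22088559288690485 [-0.4 -0.2  1. ] 4.6833
top blue 22 angle(deg) 47.8 r 0.106 a 0.012
scene blue 14 angle(deg) 49.8 r 0.108 a 0.011
scene blue 17 angle(deg) 105.0 r 0.103 a 0.013
wrist red 799 angle(deg) -67.5 r 0.102 a 0.018
```

move_arm(
  steps="1 -0.008 0 0 0;1 -0.015 0 0 0;1 -0.02 0 0 0;1 -0.025 0 0 0;1 -0.03 0 0 0;1 -0.035 0 0 0;1 -0.04 0 0 0;1 -0.045 0 0 0;1 -0.05 0 0 0;1 -0.055 0 0 0;1 -0.06 0 0 0;1 -0.065 0 0 0;1 -0.07 0 0 0;1 -0.075 0 0 0;1 -0.08 0 0 0;1 -0.085 0 0 0;1 -0.09 0 0 0;1 -0.095 0 0 0;1 -0.1 0 0 0;1 -0.1 0 0 0",
)

```text
clock: 6.5
ee_pos: [0.5874, 0.029, 0.2228]
orientation: [[-0.876, 0.482, 0.001], [0.482, 0.876, -0.0], [-0.001, 0.0, -1.0]]
wrist_force: [-0.5, -0.8, 0.1]
grip_width: 0.0003
grip_force: 0.8
```

```bash
python3 -c "from h import *;ang('w5')"
```

```text
tcp a,b,z mm -17.0 47.6 0.222809458634397 [-0.5 -0.8  0.1] 6.5
top red 14 angle(deg) -8.4 r 0.107 a 0.014
scene blue 13 angle(deg) 50.5 r 0.108 a 0.011
scene blue 16 angle(deg) 106.5 r 0.103 a 0.011
wrist blue 46 angle(deg) -125.9 r 0.096 a 0.022
wrist red 1817 angle(deg) -9.1 r 0.107 a 0.016
```

move_arm(
  steps="1 0.008 0 0 0;1 0.008 0 -0.035 0;1 0.008 0 -0.07 0;1 0.045 0 -0.07 0;1 0.08 0 -0.07 0;1 0.1 0 -0.07 0;1 0.1 0 -0.07 0;1 0.1 0 -0.04 0;1 0.1 0 -0.01 0;1 0.1 0 0 0;1 0.1 0 0 0;1 0.095 0 0 0;1 0.09 0 0 0;1 0.086 0 0 0;1 0.082 0 0 0;1 0.078 0 0 0;1 0.074 0 0 0;1 0.071 0 0 0;1 0.07 0 0 0;1 0.07 0 0 0",
)

```text
clock: 8.32
ee_pos: [0.5253, 0.0632, 0.2226]
orientation: [[-0.876, 0.482, 0.0], [0.482, 0.876, -0.0], [-0.0, -0.0, -1.0]]
wrist_force: [-1.0, 1.0, -0.8]
grip_width: 0.0008
grip_force: 0.0
```

```bash
python3 -c "from h import *;ang('w6')"
```

```text
tcp a,b,z mm -17.2 -23.3 0.22263335857825406 [-1.   1.  -0.8] 8.3167
top blue 16 angle(deg) 56.0 r 0.104 a 0.012
top blue 10 angle(deg) -56.6 r 0.105 a 0.016
scene blue 16 angle(deg) 58.8 r 0.108 a 0.013
scene blue 18 angle(deg) 116.0 r 0.101 a 0.014
wrist blue 1064 angle(deg) -57.6 r 0.103 a 0.018
```

move_arm(
  steps="1 0.006 0 0 0;1 0.012 0 0 0;1 0.02 0 -0.03 0;1 0.02 0 -0.07 0;1 0.02 0 -0.1 0;1 0.06 0 -0.1 0;1 0.1 0 -0.1 0;1 0.14 0 -0.1 0;1 0.18 0 -0.1 0;1 0.18 0 -0.1 0;1 0.18 0 -0.1 0",
)

```text
clock: 9.38
ee_pos: [0.3659, 0.1509, 0.3233]
orientation: [[-0.877, 0.48, 0.002], [0.48, 0.877, 0.0], [-0.002, 0.001, -1.0]]
wrist_force: [1.5, 0.1, -0.8]
grip_width: 0.0007
grip_force: 0.0
```

```bash
python3 -c "
from h import *
ang('w7')
im,d,c=cam('top');cv2.imwrite('pics/t7.png',cv2.resize(im[130:260,160:310],None,fx=4,fy=4))"
```

```text
tcp a,b,z mm -17.8 -205.3 0.3232684543636017 [ 1.5  0.1 -0.8] 9.3833
top blue 16 angle(deg) 54.8 r 0.105 a 0.012
top blue 16 angle(deg) -57.4 r 0.102 a 0.018
top red 16 angle(deg) -0.5 r 0.108 a 0.015
scene blue 15 angle(deg) 59.1 r 0.108 a 0.011
scene blue 18 angle(deg) 115.4 r 0.101 a 0.013
```

View pics/t7.png

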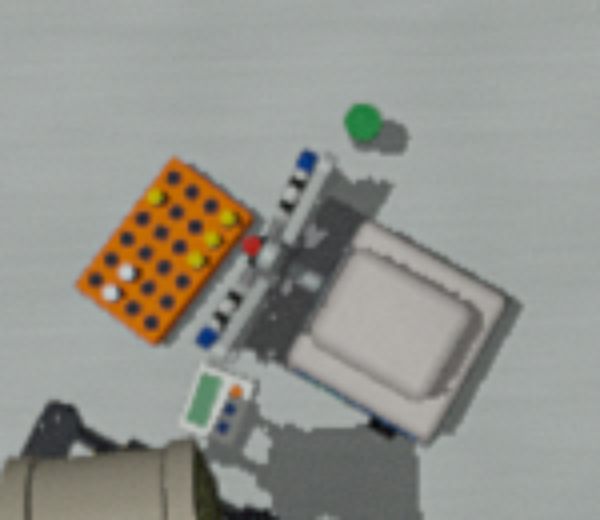

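The top view shows the red cap end-on at (252,245) with its angle at about -0.5°. The blue caps sit symmetrically at (307,160) and (206,337), the other items are where they were, and the hand is clear.

```bash
python3 -c "
from workcell import manip
print(manip.close_job())"
```

```text
the job is handed in; nothing more can be done
None
```

The wheel was pushed round by its spokes until the red-capped tube pointed straight up (measured about -0.5°, limit 7°), the hand was taken clear, and the job was handed in at about 9.5 s; no verdict was shown.

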